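# Back the specimen carousel up one notch

## Robot

A 6-joint arm with a two-finger parallel gripper is mounted at the origin on the work surface. World frame = base frame: x ahead of the robot, y to its left, z up, the work surface at z = 0. Lengths are in m, angles in rad, forces in N, time in s.
With the tool pointing down it reaches from about 0.3 to 0.85 m from the base axis. Payload 4.2 kg.
Tool frame: the origin (TCP) lies between the finger pads; the fingertips stand 11 mm ahead of it and the grasp point (between the pads) lies 8 mm behind it; x points along the fingers, z is the direction in which the jaws open and shut, and the axes are right-handed (so a half turn about x gives the same grasp; the last joint's range is limited). The gripper opens to 91 mm and grips with 3 to 60 N. Pads are 32 mm wide; open, the fingers measure 118 mm over their backs; the gripper's body (76 mm by 178 mm) begins 60 mm behind the grasp point.
Start: joints at [1.21, 0.32, 1.565, -0, 1.257, -0.02], TCP at [0.192, 0.542, 0.225] pointing down, gripper open.
Joint ranges: [-3.11, 3.11], [-0.84, 2.01], [0.21, 2.61], [-1.34, 4.49], [0.05, 2.63], [-2.56, 2.56]. Speed limits (rad/s): [2.57, 2.57, 3.14, 3.14, 3.14, 3.14].

## Interface

Orientations are given as a 3x3 rotation matrix whose columns are the frame's x, y, z axes.
In Python, from rig import observe, read_camera, camera_params, job_done gives the robot as it stands.
- The arm moves only by the shell command python3 -m inch 'ROWS' [FORCE]. ROWS is JSON, a list of rows, each an object with "fingers": the closure, from -1 (fully open) to 1 (shut), so that 0 is half open; "slide": the shift along the tool's x, y, z scaled (see below), a list of three; "rot": the turn, a rotation vector about the tool's x, y, z scaled (see below), a list of three. In form: [{"fingers": fingers, "slide": [tx, ty, tz], "rot": [ax, ay, az]}, ...]. A call has 1 to 12 rows; each row is the pose to reach, as a shift and turn from the pose measured when the call began, along the tool's axes at that moment; what a row does not reach only later rows make up. The controller multiplies each number of a shift by 100 cm and each number of a turn by 30 degrees. A row lasts 1/12 s, in which the tool goes at most 41.7 mm and 7.16 degrees, less where a joint would pass 70% of its speed; a pose out of reach is approached as far as the arm can. A call with a number of a shift or a turn outside -1 to 1 is refused whole. A call with a gripper value outside its range is refused whole. The fingers move at their own pace and stop on an object; FORCE is the grip in N (left out, the last holds). Time passes only in rows, so rows that repeat a pose let the fingers close. It gives the time, the measured TCP pose, the force and the opening at its end, in the units of the state.
- observe(): the state, without advancing time (a new reading comes with each control period).
- read_camera(name): name is "scene" or "top" or "wrist"; returns (picture, depth): 480x640x3 uint8, red, green, blue; 480x640 float32, m along the optical axis (not along the pixel's ray), 0 where there is no reading.
- camera_params(name): a dict with "K" (3x3 intrinsics, pixels), "position" and "orientation" of the camera in the world. Camera axes: x right, y down, z forward; pixel columns grow to the right and rows downward; lengths in m; the calibration is good to about 2 mm. A picture is of the moment at which its call begins: read the wrist's pose just before it. camera_params takes no time and is no camera call; for the wrist camera it gives the pose at the moment of the call.
- job_done(): hands the job in, once; it reports no verdict.
The state is a dict: "t": time; "joint_positions": joint angles; "joint_vel": joint speeds; "effort": joint torques, N m; "tool_pos": TCP position; "eef_rot": TCP orientation; "contact_force": force on the tool from outside, world axes, zero at the start; "torque": the same for the moment, N m; "gripper_width": opening from 0.0 (shut) to 1.0 (fully open).
Only numpy, scipy, OpenCV 4.12 (cv2) and the standard library are available. Lean on these libraries where they do the work, as an engineer would, in place of code of your own. Each camera call takes 0.05 s, during which the arm holds its last target.

## Task

The specimen carousel beside the microscope was clicked one notch too far. Nothing needs gripping: press the pawl's black thumb tail down with a fingertip so that its nose lifts clear of the teeth, push a blue post to turn the wheel back one notch (clockwise seen from above) until the yellow mark stands at the red pointer, then press the nose down until the pawl is fully home in its notch again. Do not lift or tip the dishes out of their wells, do not turn the wheel forward or well past the mark, and do not move the jar, the petri dishes or the slide box.

Things in the scene. Friction and masses are not known exactly. Their poses are not given: they have to be found in the camera images.
- carousel: Fixed white base plate, 230 (x) x 355 (y) x 12 mm; origin on the table below the wheel's upright axle, z up; plate from y = -215 to +140 mm. Pawl along its -y side: hinge at y = -145, z = 68 mm, axis along x, between steel cheeks (31 mm over all, y = -136 to -154, top z = 78 mm). Red pointer post, 10 mm square, at y = 130 mm, top z = 63 mm. The -x side faces the robot at yaw 0.
- wheel (a joint): Angle (rad) of the grey wheel; positive = forward = counter-clockwise from above. Near 0 at the start; one notch back is -0.785 (8 notches a turn). Disc 216 mm across, top z = 52 mm; ring of aluminium ratchet teeth (radius 89 to 103 mm) up to z = 60 mm. Light friction (0.7 N at a post), stays where left. With the pawl seated: 0.02 rad of play, cannot go back.
- pawl (a joint): Angle (rad) of the red pawl: 0 = nose fully down in a notch, 0.5 = stop, fully lifted; above 0.25 it is clear of the teeth. Stiff pivot: stays where put, about 2 N on tail or nose moves it. If the wheel is short of the notch by up to 0.15 rad, pressing the nose down with 5 N slides it home on a ramp; if over 0.02 rad too far back, the nose lands on a tooth and will not seat.
- tail (a point): Middle of the top of the pawl's black thumb tail, a pad 26 (x) x 28 (y) mm, 50 mm outward of the hinge (y = -195 mm in the carousel's frame); press it straight down to lift the nose. At rest its top is at z = 78 mm, at the stop 25 mm lower. Nothing but the base plate (top z = 12 mm) is below it.
- nose (a point): Middle of the black pad (18 x 20 mm) on top of the pawl's nose end; press it straight down to seat the pawl. Seated, it is at y = -108 mm in the carousel's frame, 37 mm inward of the hinge, at z = 80 mm; fully lifted it is 16 mm higher, 10 mm nearer to the hinge and slopes.
- hub (a point): Centre of the wheel, on its axle, at z = 62 mm on top of the black hub cap.
- mark (a point): Outer part of the yellow strip on the wheel, in one of the notches, at 100 mm radius; turns with the wheel.
- pointer (a point): Tip of the red pointer at the +y side of the wheel (radius 108 mm, z = 60 mm). The yellow mark must end on the line from hub to pointer.
- post_a (a point): Top centre of a blue upright push post on the wheel: 10 mm diameter, 38 mm tall (z = 52 to 90 mm), 74 mm from the axle. It starts on the robot's side, 22.5 degrees from the carousel's -x direction toward the pawl (x = -68, y = -28 mm), and moves about 57 mm toward +y when the wheel goes back one notch.
- post_b (a point): Top centre of the next post, 90 degrees counter-clockwise of post_a (seen from above).
- post_c (a point): Top centre of the post opposite post_a.
- post_d (a point): Top centre of the post 90 degrees clockwise of post_a.
- dish_white: Small covered glass dish with white lid, 34 mm diameter, 14 mm high, loose in one of the eight wells of the wheel between 6 mm steel pins (well centres 52 mm from the axle); origin at the centre of its underside, z = 52 mm. It rides along with the wheel.
- dish_green: Small covered glass dish with green lid, 34 mm diameter, 14 mm high, loose in one of the eight wells of the wheel between 6 mm steel pins (well centres 52 mm from the axle); origin at the centre of its underside, z = 52 mm. It rides along with the wheel.
- dish_amber: Small covered glass dish with amber lid, 34 mm diameter, 14 mm high, loose in one of the eight wells of the wheel between 6 mm steel pins (well centres 52 mm from the axle); origin at the centre of its underside, z = 52 mm. It rides along with the wheel.
- dish_blue: Small covered glass dish with blue lid, 34 mm diameter, 14 mm high, loose in one of the eight wells of the wheel between 6 mm steel pins (well centres 52 mm from the axle); origin at the centre of its underside, z = 52 mm. It rides along with the wheel.
- jar: Closed glass jar, 66 mm diameter, 85 mm high, standing loose beyond the pointer; origin at the centre of its underside. Bystander.
- petri: Stack of two petri dishes, 90 mm diameter, 32 mm high, loose on the far side of the carousel; origin at the centre of the underside. Bystander.
- slide_box: Black slide box with orange lid, 87 x 102 x 36 mm, loose on the table beyond the pawl's tail; origin at the centre of the underside. Bystander.
Not all that is in view belongs to the job. What is shaped like the dish_amber but purple is not meant. What is shaped like the dish_blue but pink is not meant.

How it is judged:
By the outcome, as a careful person would: the job done as asked, in the order asked, and still so for the second after the job is handed in, with the robot touching nothing.
It also fails if it takes over 50 s, if anything falls off the work surface, if the arm or the gripper's body presses on something with over 40 N, if the wrist force passes 120 N, or if a joint passes its speed limit or range.

## Working session

There is one attempt and no reset: what is moved stays moved. The work goes in short steps, Python scripts to look and compute and a shell command to move; the robot and the scene stay as the last step left them, time stands still between calls to the robot, and variables do not carry over. Pictures are saved under pics/ and viewed, and the job is handed in when it is done.

```bash
ls; mkdir -p pics; python3 - <<'E'
from rig import *
import cv2,numpy as np
s=observe(); print(s)
for n in("scene","top","wrist"):
    p,d=read_camera(n); cv2.imwrite(f"pics/{n}0.png",p[:,:,::-1]); np.savez(f"pics/{n}0.npz",p=p,d=d)
    c=camera_params(n); print(n,c)
E
```

```text
pics
{'t': 0.0, 'joint_positions': array([ 1.21002578e+00,  3.20322891e-01,  1.56568881e+00,  7.74947209e-06,
        1.25739250e+00, -2.00022595e-02]), 'joint_vel': array([ 0.00136006,  0.00081344, -0.00107298, -0.00112792, -0.0003473 ,
        0.00035124]), 'effort': array([-2.11847124e-03, -4.12452614e+01, -2.31972653e+01,  7.26669305e-02,
        4.56707901e-02, -1.45392596e-04]), 'tool_pos': array([0.19199696, 0.54147909, 0.22409867]), 'eef_rot': array([[-6.46364197e-04, -9.42497358e-01,  3.34212976e-01],
       [-1.69232452e-03,  3.34213598e-01,  9.42495839e-01],
       [-9.99998359e-01,  4.35987525e-05, -1.81103509e-03]]), 'contact_force': array([0.06187324, 0.21820706, 0.14181922]), 'torque': array([ 0.02547656, -0.0103249 , -0.0048117 ]), 'gripper_width': 0.9953392151189729}
scene {'K': array([[606.41104148,   0.        , 313.99991654],
       [  0.        , 606.41104148, 241.8563669 ],
       [  0.        ,   0.        ,   1.        ]]), 'position': array([ 1.12673574, -0.35536173,  1.02865792]), 'orientation': array([[ 0.63832372,  0.63499601, -0.43511251],
       [ 0.7697
[... 186 characters left out ...]
427891],
       [  0.        ,   0.        ,   1.        ]]), 'position': array([0.50114924, 0.03356039, 1.06862438]), 'orientation': array([[-0.02498431, -0.99188718,  0.12464188],
       [-0.99964315,  0.02596723,  0.00626737],
       [-0.00945312, -0.12444081, -0.992182  ]])}
wrist {'K': array([[337.17652861,   0.        , 308.06152817],
       [  0.        , 337.17652861, 235.92362798],
       [  0.        ,   0.        ,   1.        ]]), 'position': array([0.11799268, 0.56917442, 0.38537224]), 'orientation': array([[ 3.34394213e-01,  9.05134727e-01,  2.62510257e-01],
       [ 9.42432950e-01, -3.20922572e-01, -9.39618921e-02],
       [-8.02704744e-04,  2.78818629e-01, -9.60343443e-01]])}
```

View pics/scene0.png

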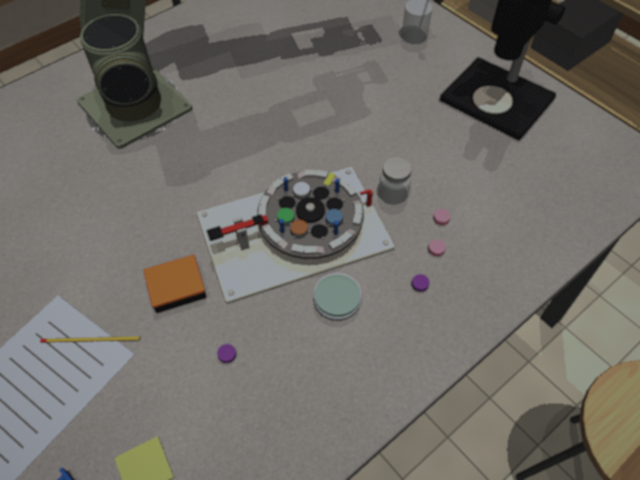

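View pics/top0.png

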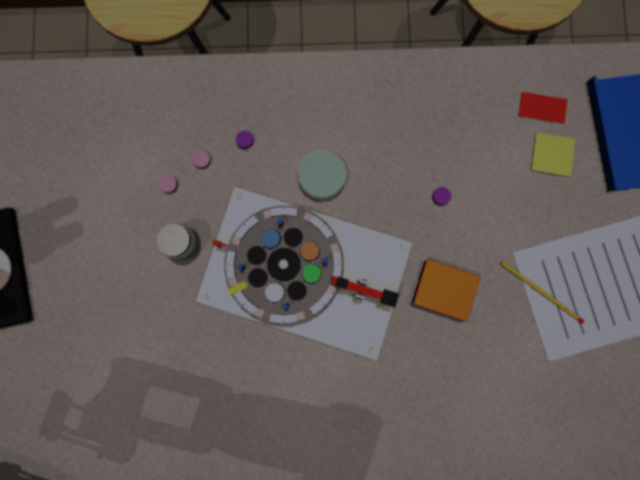

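The scene camera shows the carousel at about (310,210), with the tail at (215,233), the pointer at (368,197), the jar at (395,175), the petri dishes at (338,296) and the slide box at (175,283). In the top view the hub is at (284,264), the tail at (390,298), the nose at (342,284), the pointer at (217,244) and the yellow mark at (238,287). I'll take a close crop and measure these.

```bash
cat > h.py <<'E'
from rig import *
import cv2,numpy as np
def ray(n,u,v,z,c=None):
    c=c or camera_params(n); K=c["K"];R=np.array(c["orientation"]);o=np.array(c["position"])
    d=R@np.array([(u-K[0,2])/K[0,0],(v-K[1,2])/K[1,1],1]); return o+d*(z-o[2])/d[2]
def proj(n,P,c=None):
    c=c or camera_params(n); q=np.array(c["orientation"]).T@(np.array(P)-c["position"]); w=c["K"]@q; return w[:2]/w[2]
def crop(p,u0,v0,u1,v1,s,name):
    im=cv2.resize(p[v0:v1,u0:u1,::-1],None,fx=s,fy=s,interpolation=cv2.INTER_CUBIC)
    im=np.clip(255*(im/255.)**0.7,0,255).astype(np.uint8)
    cv2.imwrite(name,im)
E
python3 - <<'E'
from h import *
for n,b in(("top",(195,180,415,360)),("scene",(190,155,410,310))):
    p=np.load(f"pics/{n}0.npz")["p"]; crop(p,*b,3.6,f"pics/{n}0c.png")
    hsv=cv2.cvtColor(p,cv2.COLOR_RGB2HSV)
    x0,y0,x1,y1=b
    for nm,lo,hi,z in(("yellow",(22,150,90),(35,255,255),.055),("red",(0,180,70),(6,255,255),.07),("blue",(105,130,30),(125,255,255),.09),("black",(0,0,0),(179,255,28),.078)):
        m=cv2.inRange(hsv,lo,hi); mm=np.zeros_like(m); mm[y0:y1,x0:x1]=m[y0:y1,x0:x1]
        k,l,st,ce=cv2.connectedComponentsWithStats(mm)
        for i in range(1,k):
            if st[i,4]>6: print(n,nm,st[i],ce[i].round(1),ray(n,*ce[i],z).round(4))
E
```

```text
top yellow [230 282  16  12  87] [237.5 287.1] [0.512  0.1796 0.055 ]
top red [213 241   9   5  26] [217.2 243.1] [0.5902 0.2129 0.07  ]
top red [331 278   6   7  31] [333.7 280.5] [0.5191 0.0086 0.07  ]
top red [346 282  37  17 238] [364.  289.9] [ 0.5014 -0.0439  0.07  ]
top blue [278 219   5   6  23] [279.8 221.7] [0.623  0.0999 0.09  ]
top blue [263 231  16  16 180] [270.4 238.3] [0.5943 0.1167 0.09  ]
top blue [323 258   5   6  21] [324.8 260.6] [0.5533 0.0234 0.09  ]
top blue [238 264   6   6  26] [240.5 266.7] [0.5465 0.1691 0.09  ]
top blue [283 304   5   6  22] [285.3 306.3] [0.4771 0.093  0.09  ]
top black [285 229  17  17 219] [292.7 236.8] [0.5972 0.0785 0.078 ]
top black [248 247  17  17 226] [256.2 255.1] [0.5667 0.1431 0.078 ]
top black [268 249  32  31 656] [283.5 264.2] [0.5495 0.0956 0.078 ]
top black [249 269  18  17 226] [257.3 277.2] [0.5281 0.1416 0.078 ]
top black [337 278  10   9  64] [341.1 282.5] [ 0.5152 -0.0041  0.078 ]
top black [288 282  17  17 231] [296.3 290.3] [0.5037 0.0742 0.078 ]
top black [381 291  17  15 162] [389.1 297.8] [ 0.4868 -0.0863  0.078
[... 369 characters left out ...]
220   5  12  31] [281.2 224.8] [0.5638 0.0192 0.09  ]
scene blue [334 220   5  14  42] [335.7 225.4] [0.6317 0.0977 0.09  ]
scene black [297 188  31  34 321] [312.2 205.6] [0.5592 0.0995 0.078 ]
scene black [281 198  13   9  63] [286.9 201.8] [0.5198 0.0671 0.078 ]
scene black [328 199  13   9  58] [333.9 203.3] [0.5825 0.1357 0.078 ]
scene black [255 217   7   6  24] [257.5 219.3] [ 0.5167 -0.0033  0.078 ]
scene black [312 226  11  11  44] [316.5 230. ] [0.6099 0.0683 0.078 ]
scene black [209 228  13  11  76] [214.3 233.3] [ 0.4901 -0.0863  0.078 ]
scene black [322 229   4   6  10] [323.9 232. ] [0.6225 0.0761 0.078 ]
scene black [190 294  15   8  60] [197.  297.2] [ 0.5853 -0.1889  0.078 ]
```

View pics/top0c.png

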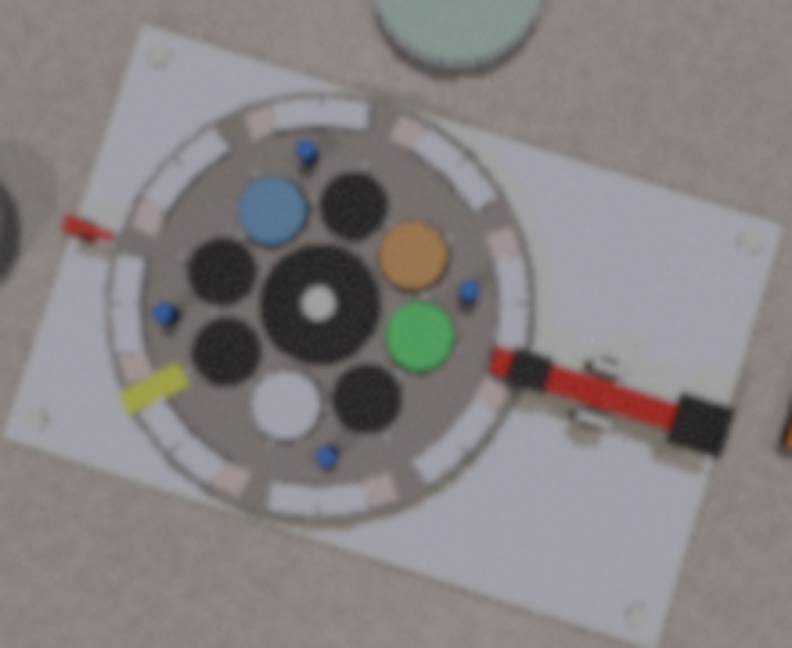

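View pics/scene0c.png

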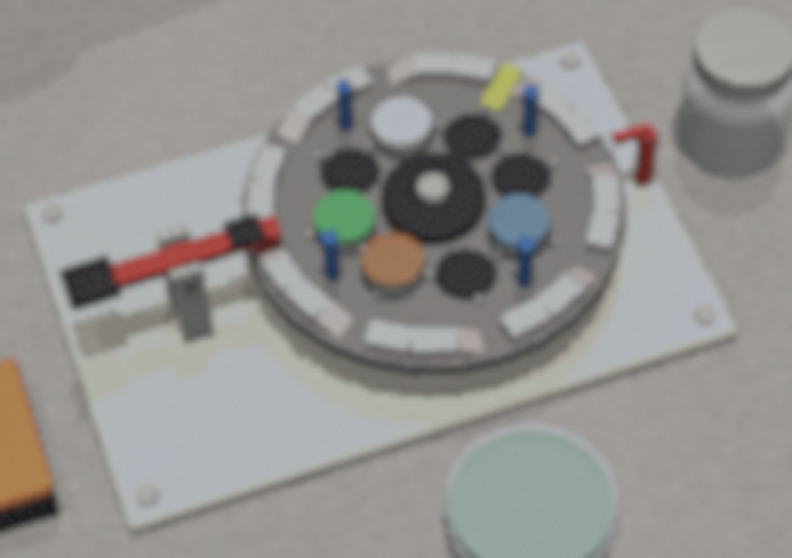

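Hub ≈ (0.550, 0.096) and carousel yaw ≈ -0.33. The checks agree with the description:
- Hub to tail measures 193 mm, against 195 mm given.
- The pointer lies on the same line.
- The post radius measures 73 mm, against 74 mm.

Possible look-alikes, by top-view pixel:
- **Tail:** the black pads are the tail (389,298) and nose (341,283). The hub cap (284,264) and the empty black wells are not pads. I choose (389,298) as the tail because it is the outer one.
- **Post to push:** the blue posts are a (285,306), b (325,261), c (280,222) and d (240,267), and the blue dish (270,238) is not a post. I choose a.

The crop confirms both choices. The tool's z axis already points along carousel +y, so I can traverse now.

```bash
python3 -m inch '[{"fingers":1,"slide":[0,-0.488,-0.494],"rot":[0,0,0]},{"fingers":1,"slide":[0,-0.488,-0.494],"rot":[0,0,0]},{"fingers":1,"slide":[0,-0.488,-0.494],"rot":[0,0,0]},{"fingers":1,"slide":[0,-0.488,-0.494],"rot":[0,0,0]},{"fingers":1,"slide":[0,-0.488,-0.494],"rot":[0,0,0]},{"fingers":1,"slide":[0,-0.488,-0.494],"rot":[0,0,0]},{"fingers":1,"slide":[0,-0.488,-0.494],"rot":[0,0,0]},{"fingers":1,"slide":[0,-0.488,-0.494],"rot":[0,0,0]},{"fingers":1,"slide":[0,-0.488,-0.494],"rot":[0,0,0]},{"fingers":1,"slide":[0,-0.488,-0.494],"rot":[0,0,0]},{"fingers":1,"slide":[0,-0.488,-0.494],"rot":[0,0,0]},{"fingers":1,"slide":[0,-0.488,-0.494],"rot":[0,0,0]}]' 10
cat >> h.py <<'E'
HUB=np.array([.550,.0964]); YAW=-.333
def w(cx,cy): c,s=np.cos(YAW),np.sin(YAW); return HUB+np.array([c*cx-s*cy,s*cx+c*cy])
def goto(cx,cy,tipz):
    s=observe(); R=np.array(s["eef_rot"]); t=np.r_[w(cx,cy),tipz+.011]
    print("t",s["t"],"pos",s["tool_pos"].round(4),"F",s["contact_force"].round(1),"w",round(s["gripper_width"],3),"slide",(R.T@(t-s["tool_pos"])).round(4))
    # rotation to have x down, z along carousel +y
    z=np.array([-np.sin(YAW),np.cos(YAW),0]);x=np.array([0,0,-1.]);G=np.c_[x,np.cross(z,x),z]
    print("rot(30deg units)",(cv2.Rodrigues(R.T@G)[0].ravel()/np.radians(30)).round(4))
def where():
    s=observe(); c,sn=np.cos(YAW),np.sin(YAW); d=s["tool_pos"][:2]-HUB
    print("t",round(s["t"],2),"car",np.array([c*d[0]+sn*d[1],-sn*d[0]+c*d[1]]).round(4),"tipz",round(s["tool_pos"][2]-.011,4),"F",s["contact_force"].round(1))
E
python3 -c "from h import *; goto(0,-.195,.11)"
```

```text
t: 1.15
tool_pos: [0.4045, 0.0871, 0.225]
eef_rot: [[-0.0, -0.942, 0.334], [-0.001, 0.334, 0.942], [-1.0, -0.0, -0.001]]
contact_force: [0.6, 0.5, 0.5]
gripper_width: 0.155
t 1.15 pos [0.4045 0.0871 0.225 ] F [0.6 0.5 0.5] w 0.155 slide [ 0.1042 -0.1355 -0.1375]
rot(30deg units) [-0.0149 -0.002   0.0004]
```

```bash
python3 -m inch '[{"fingers":1,"slide":[0,-0.136,-0.138],"rot":[-0.015,0,0]},{"fingers":1,"slide":[0,-0.136,-0.138],"rot":[-0.015,0,0]},{"fingers":1,"slide":[0,-0.136,-0.138],"rot":[-0.015,0,0]},{"fingers":1,"slide":[0,-0.136,-0.138],"rot":[-0.015,0,0]},{"fingers":1,"slide":[0,-0.136,-0.138],"rot":[-0.015,0,0]},{"fingers":1,"slide":[0.05,-0.136,-0.138],"rot":[-0.015,0,0]},{"fingers":1,"slide":[0.1,-0.136,-0.138],"rot":[-0.015,0,0]},{"fingers":1,"slide":[0.104,-0.136,-0.138],"rot":[-0.015,0,0]},{"fingers":1,"slide":[0.104,-0.136,-0.138],"rot":[-0.015,0,0]}]' 10
python3 - <<'E'
from h import *
goto(0,-.195,.085)
for n,b in(("top",(195,180,475,380)),("scene",(150,120,410,310)),("wrist",(0,0,640,480))):
    p,d=read_camera(n); crop(p,*b,1.25 if n=="wrist" else 2.8,f"pics/{n}1c.png")
E
```

```text
t: 1.9
tool_pos: [0.4827, -0.088, 0.1165]
eef_rot: [[-0.011, -0.945, 0.328], [0.001, 0.328, 0.945], [-1.0, 0.011, -0.002]]
contact_force: [-1.6, 0.9, 0.2]
gripper_width: 0.0
t 1.9 pos [ 0.4827 -0.088   0.1165] F [-1.6  0.9  0.2] w 0.0 slide [ 0.0205 -0.0036  0.0014]
rot(30deg units) [-0.0014 -0.0047 -0.0209]
```

View pics/scene1c.png

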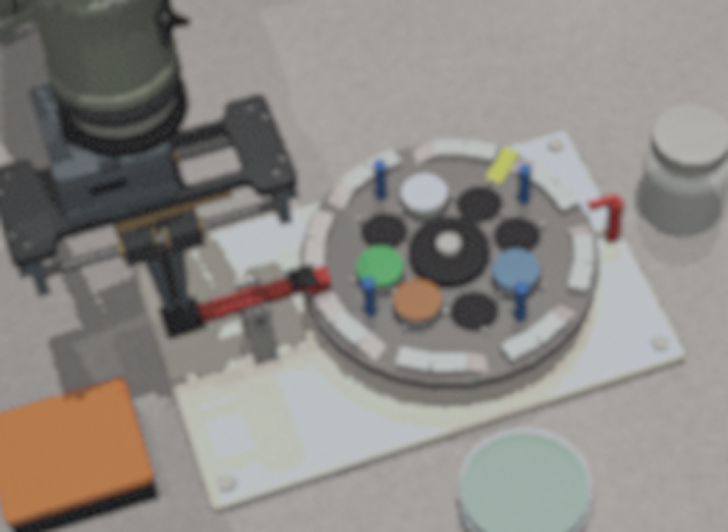

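View pics/wrist1c.png

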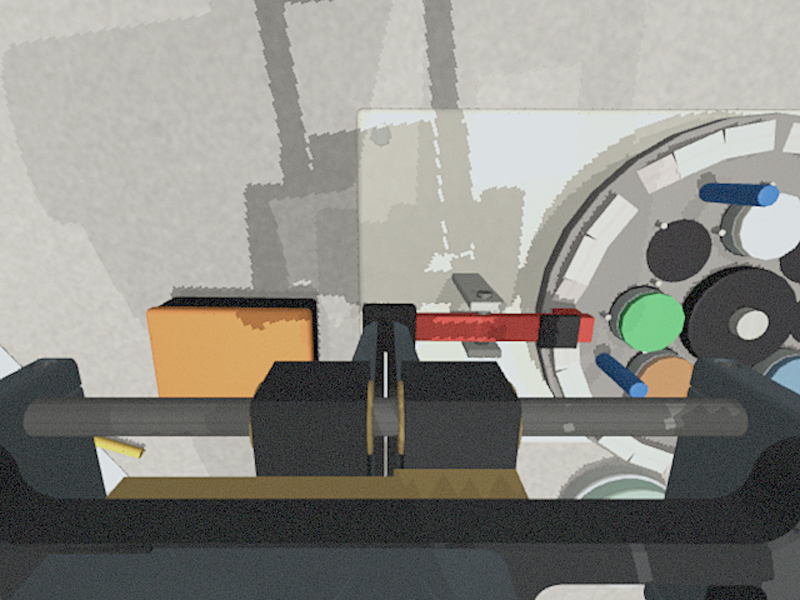

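The tip hangs over the tail: in the wrist view the pad is at (388,318) with the fingers in line. The slide box, jar and petri dishes are clear. Next I go down.

```bash
python3 -m inch '[{"fingers":1,"slide":[0.02,-0.004,0.001],"rot":[0,-0.005,-0.02]},{"fingers":1,"slide":[0.02,-0.004,0.001],"rot":[0,-0.005,-0.02]},{"fingers":1,"slide":[0.02,-0.004,0.001],"rot":[0,-0.005,-0.02]},{"fingers":1,"slide":[0.02,-0.004,0.001],"rot":[0,-0.005,-0.02]}]' 10
python3 -c "from h import *; goto(0,-.195,.058);where()"
```

```text
t: 2.38
tool_pos: [0.4927, -0.089, 0.1041]
eef_rot: [[0.015, -0.945, 0.326], [-0.003, 0.326, 0.945], [-1.0, -0.015, 0.002]]
contact_force: [-0.8, -0.7, -0.3]
gripper_width: 0.004
t 2.3833 pos [ 0.4927 -0.089   0.1041] F [-0.8 -0.7 -0.3] w 0.004 slide [ 0.035   0.007  -0.0011]
rot(30deg units) [0.001  0.0042 0.0294]
t 2.38 car [ 0.0064 -0.194 ] tipz 0.0931 F [-0.8 -0.7 -0.3]
```

```bash
python3 -m inch '[{"fingers":1,"slide":[0.004,0.006,-0.001],"rot":[0,0.004,0.029]},{"fingers":1,"slide":[0.006,0.006,-0.001],"rot":[0,0.004,0.029]},{"fingers":1,"slide":[0.008,0.006,-0.001],"rot":[0,0.004,0.029]},{"fingers":1,"slide":[0.008,0.006,-0.001],"rot":[0,0.004,0.029]},{"fingers":1,"slide":[0.008,0.006,-0.001],"rot":[0,0.004,0.029]},{"fingers":1,"slide":[0.008,0.006,-0.001],"rot":[0,0.004,0.029]}]' 10
python3 -c "from h import *; goto(0,-.195,.058);where()"
```

```text
t: 2.88
tool_pos: [0.4868, -0.0881, 0.096]
eef_rot: [[0.0, -0.945, 0.326], [-0.0, 0.326, 0.945], [-1.0, -0.0, 0.0]]
contact_force: [-0.3, -0.2, -0.1]
gripper_width: 0.012
t 2.8833 pos [ 0.4868 -0.0881  0.096 ] F [-0.3 -0.2 -0.1] w 0.012 slide [0.027  0.0006 0.    ]
rot(30deg units) [0.0009 0.0001 0.0004]
t 2.88 car [ 0.0006 -0.195 ] tipz 0.085 F [-0.3 -0.2 -0.1]
```

Settled right on target. Next I press in a gradual ramp.

```bash
python3 -m inch '[{"fingers":1,"slide":[0.004,0,0],"rot":[0,0,0]},{"fingers":1,"slide":[0.008,0,0],"rot":[0,0,0]},{"fingers":1,"slide":[0.012,0,0],"rot":[0,0,0]},{"fingers":1,"slide":[0.015,0,0],"rot":[0,0,0]},{"fingers":1,"slide":[0.018,0,0],"rot":[0,0,0]},{"fingers":1,"slide":[0.021,0,0],"rot":[0,0,0]},{"fingers":1,"slide":[0.023,0,0],"rot":[0,0,0]},{"fingers":1,"slide":[0.025,0,0],"rot":[0,0,0]},{"fingers":1,"slide":[0.027,0,0],"rot":[0,0,0]},{"fingers":1,"slide":[0.027,0,0],"rot":[0,0,0]},{"fingers":1,"slide":[0.027,0,0],"rot":[0,0,0]}]' 10
python3 - <<'E'
from h import *
where()
for n,b in(("scene",(150,120,410,310)),("wrist",(0,0,640,480))):
    p,d=read_camera(n); crop(p,*b,1.25 if n=="wrist" else 2.8,f"pics/{n}2c.png")
E
```

```text
t: 3.8
tool_pos: [0.4865, -0.0879, 0.0687]
eef_rot: [[-0.001, -0.945, 0.326], [0.0, 0.326, 0.945], [-1.0, 0.001, 0.0]]
contact_force: [-1.0, 0.2, -0.4]
gripper_width: 0.008
t 3.8 car [ 0.0002 -0.1949] tipz 0.0577 F [-1.   0.2 -0.4]
```

View pics/scene2c.png

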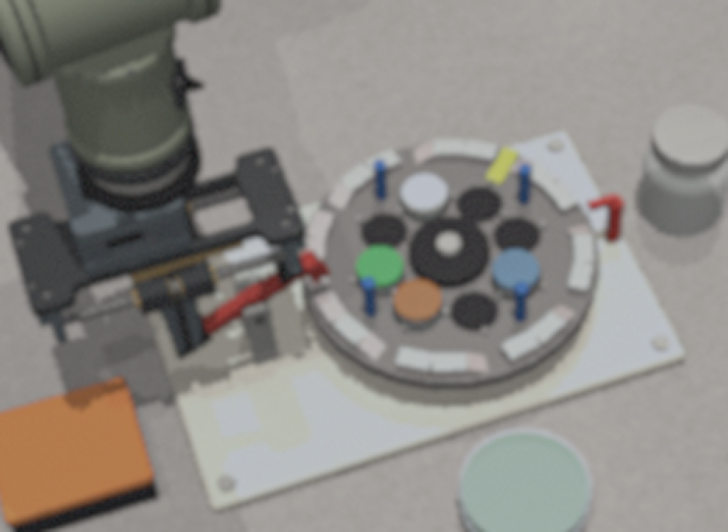

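View pics/wrist2c.png

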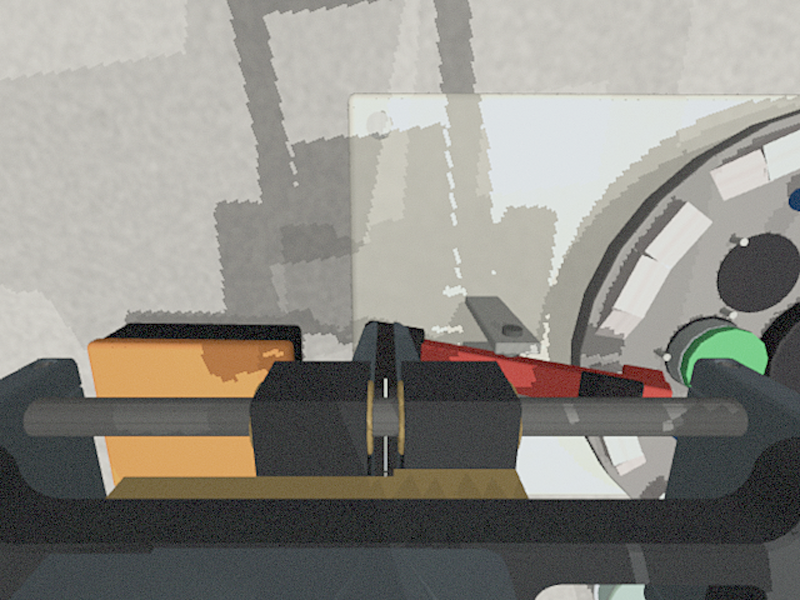

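The pawl is tipped up with its nose lifted: in the scene crop the red nose is at (313,265), above the teeth. The wheel has not moved; the yellow mark is still at (502,165). The tail came down about 20 mm, which is about 0.41 rad. I now go up and over to a point behind post_a.

```bash
python3 -m inch '[{"fingers":1,"slide":[-0.03,0,0],"rot":[0,0,0]},{"fingers":1,"slide":[-0.06,0,0],"rot":[0,0,0]},{"fingers":1,"slide":[-0.06,0.02,0.03],"rot":[0,0,0]},{"fingers":1,"slide":[-0.06,0.04,0.06],"rot":[0,0,0]},{"fingers":1,"slide":[-0.06,0.06,0.09],"rot":[0,0,0]},{"fingers":1,"slide":[-0.06,0.076,0.12],"rot":[0,0,0]},{"fingers":1,"slide":[-0.06,0.076,0.139],"rot":[0,0,0]},{"fingers":1,"slide":[-0.06,0.076,0.139],"rot":[0,0,0]},{"fingers":1,"slide":[-0.06,0.076,0.139],"rot":[0,0,0]},{"fingers":1,"slide":[-0.06,0.076,0.139],"rot":[0,0,0]},{"fingers":1,"slide":[-0.06,0.076,0.139],"rot":[0,0,0]}]' 10
python3 - <<'E'
from h import *
where(); goto(-.076,-.056,.071)
for n,b in(("scene",(150,120,410,310)),("wrist",(0,0,640,480))):
    p,d=read_camera(n); crop(p,*b,1.25 if n=="wrist" else 2.8,f"pics/{n}3c.png")
E
```

```text
t: 4.82
tool_pos: [0.4599, 0.0672, 0.1288]
eef_rot: [[-0.001, -0.945, 0.328], [-0.0, 0.328, 0.945], [-1.0, 0.001, -0.0]]
contact_force: [-0.1, 0.7, 0.1]
gripper_width: 0.005
t 4.82 car [-0.0757 -0.057 ] tipz 0.1178 F [-0.1  0.7  0.1]
t 4.8167 pos [0.4599 0.0672 0.1288] F [-0.1  0.7  0.1] w 0.005 slide [0.0468 0.0003 0.0011]
rot(30deg units) [-0.0013 -0.0009 -0.0019]
```

View pics/scene3c.png

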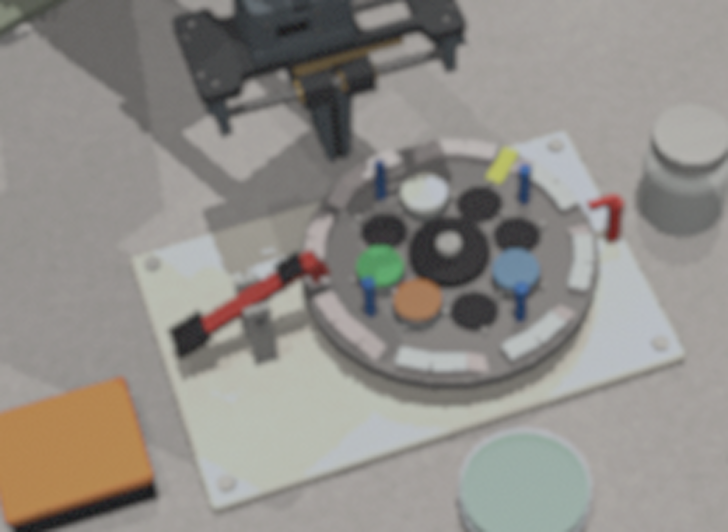

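View pics/wrist3c.png

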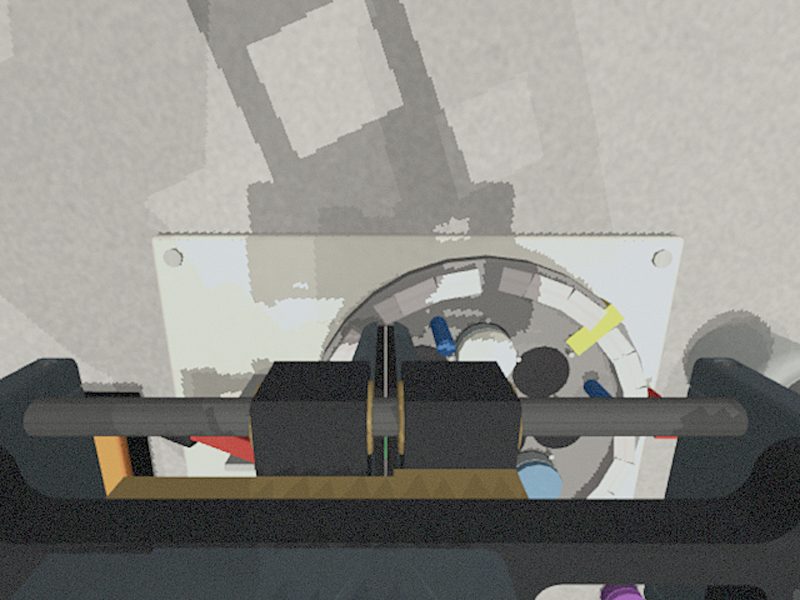

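The pawl stays lifted, with its tail at (188,333) in the scene crop. In the wrist view post_a at (442,335) is just on the +y side of the finger, and the outline is clear for going down.

```bash
python3 -m inch '[{"fingers":1,"slide":[0.015,0,0],"rot":[0,0,0]},{"fingers":1,"slide":[0.03,0,0],"rot":[0,0,0]},{"fingers":1,"slide":[0.04,0,0.001],"rot":[0,0,0]},{"fingers":1,"slide":[0.046,0,0.001],"rot":[0,0,0]},{"fingers":1,"slide":[0.046,0,0.001],"rot":[0,0,0]},{"fingers":1,"slide":[0.046,0,0.001],"rot":[0,0,0]},{"fingers":1,"slide":[0.046,0,0.001],"rot":[0,0,0]}]' 10
python3 - <<'E'
from h import *
where(); goto(-.076,0.0,.072)
for n,b in(("scene",(150,120,410,310)),("wrist",(300,200,620,440))):
    p,d=read_camera(n); crop(p,*b,2.5 if n=="wrist" else 2.8,f"pics/{n}4c.png")
E
```

```text
t: 5.5
tool_pos: [0.4608, 0.068, 0.0834]
eef_rot: [[0.0, -0.945, 0.328], [0.0, 0.328, 0.945], [-1.0, -0.0, 0.0]]
contact_force: [0.6, 0.1, 0.6]
gripper_width: 0.003
t 5.5 car [-0.075 -0.056] tipz 0.0724 F [0.6 0.1 0.6]
t 5.5 pos [0.4608 0.068  0.0834] F [0.6 0.1 0.6] w 0.003 slide [0.0004 0.0011 0.056 ]
rot(30deg units) [-0.0031  0.0004  0.0004]
```

View pics/wrist4c.png

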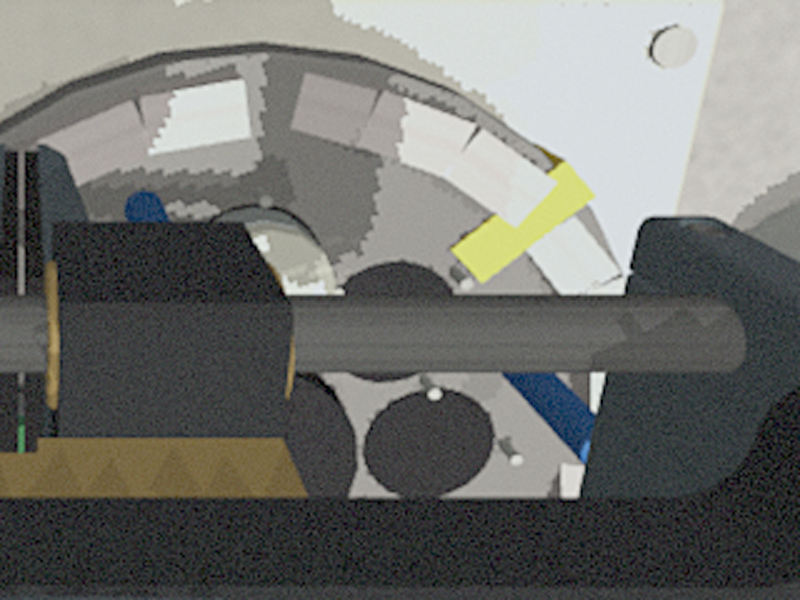

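```bash
python3 -m inch '[{"fingers":1,"slide":[0,0.001,0.004],"rot":[0,0,0]},{"fingers":1,"slide":[0,0.001,0.008],"rot":[0,0,0]},{"fingers":1,"slide":[0,0.001,0.012],"rot":[0,0,0]},{"fingers":1,"slide":[0,0.001,0.016],"rot":[0,0,0]},{"fingers":1,"slide":[0,0.001,0.02],"rot":[0,0,0]},{"fingers":1,"slide":[0,0.001,0.024],"rot":[0,0,0]},{"fingers":1,"slide":[0,0.001,0.028],"rot":[0,0,0]},{"fingers":1,"slide":[0,0.001,0.032],"rot":[0,0,0]},{"fingers":1,"slide":[0,0.001,0.036],"rot":[0,0,0]},{"fingers":1,"slide":[0,0.001,0.039],"rot":[0,0,0]},{"fingers":1,"slide":[0,0.001,0.04],"rot":[0,0,0]},{"fingers":1,"slide":[0,0.001,0.04],"rot":[0,0,0]}]' 10
cat >> h.py <<'E'
def marks(tag):
    where()
    out={}
    for n,b in(("top",(195,180,475,380)),("scene",(150,120,410,310)),("wrist",(0,0,640,480))):
        c=camera_params(n); p,d=read_camera(n); crop(p,*b,1.25 if n=="wrist" else 2.8,f"pics/{n}{tag}.png"); np.savez(f"pics/{n}{tag}.npz",p=p,d=d)
        hsv=cv2.cvtColor(p,cv2.COLOR_RGB2HSV)
        for nm,lo,hi,z in(("yellow",(22,110,70),(35,255,255),.060),("blue",(105,130,30),(125,255,255),.09),("green",(50,100,60),(75,255,255),.066)):
            m=cv2.inRange(hsv,lo,hi); k,l,st,ce=cv2.connectedComponentsWithStats(m)
            for i in range(1,k):
                if st[i,4]<12: continue
                P=ray(n,*ce[i],z,c)[:2]-HUB
                if np.hypot(*P)<.125: print(n,nm,st[i,4],ce[i].round(1),"r",np.hypot(*P).round(4),"angle in carousel",np.degrees(np.arctan2(P[1],P[0])-YAW).round(1)%360)
E
python3 -c "from h import *; marks('5')"
```

```text
t: 6.6
tool_pos: [0.4734, 0.1066, 0.0835]
eef_rot: [[0.001, -0.945, 0.328], [0.0, 0.328, 0.945], [-1.0, -0.001, 0.001]]
contact_force: [-0.6, 1.5, 0.0]
gripper_width: 0.003
t 6.6 car [-0.0757 -0.0154] tipz 0.0725 F [-0.6  1.5  0. ]
top yellow 108 [233.3 269.1] r 0.0899 angle in carousel 112.9
top blue 25 [294.9 223.3] r 0.0732 angle in carousel 0.9
top blue 175 [280.3 235.2] r 0.0494 angle in carousel 22.7
top blue 25 [242.4 251.5] r 0.0728 angle in carousel 90.9
top blue 21 [323.  275.9] r 0.0729 angle in carousel 270.8
top green 222 [307.6 281.6] r 0.0526 angle in carousel 252.2
scene yellow 64 [341.8 185.6] r 0.0909 angle in carousel 110.4
scene blue 15 [297.2 181.1] r 0.0522 angle in carousel 184.1
scene blue 26 [344.2 194.2] r 0.0727 angle in carousel 80.0
scene blue 38 [274.8 215.8] r 0.0744 angle in carousel 280.7
scene blue 45 [323.9 231.9] r 0.0829 angle in carousel 1.1
scene green 184 [284.1 207.2] r 0.0479 angle in carousel 249.1
wrist yellow 52 [487.4 313.1] r 0.1082 angle in carousel 118.6
wrist blue 176 [337.2 278.8] r 0.0877 angle in carousel 180.1
wrist blue 411 [450.3 385.7] r 0.0678 angle in carousel 110.8
```

View pics/scene5.png

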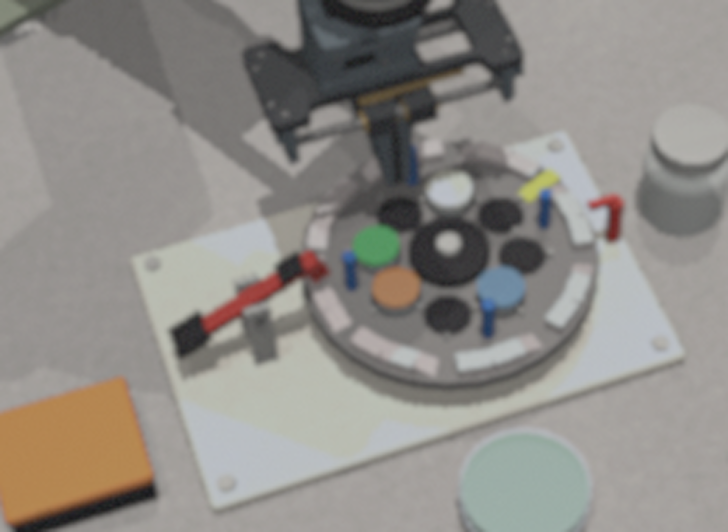

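View pics/wrist5.png

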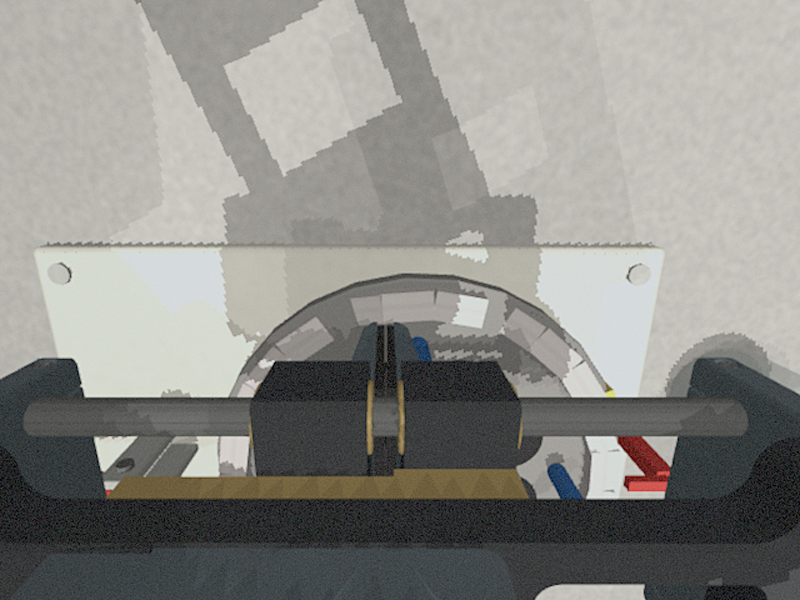

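The wheel has turned about 21° back, with the dishes in place and the pawl still lifted. Contact geometry says the face-to-post offset is 14.2 mm, so another 24.5 mm brings the post to +18.5°, about 4° short of home. That is inside the 0.15 rad ramp.

```bash
python3 -m inch '[{"fingers":1,"slide":[0,0,0.003],"rot":[0,0,0]},{"fingers":1,"slide":[0,0,0.006],"rot":[0,0,0]},{"fingers":1,"slide":[0,0,0.009],"rot":[0,0,0]},{"fingers":1,"slide":[0,0,0.012],"rot":[0,0,0]},{"fingers":1,"slide":[0,0,0.015],"rot":[0,0,0]},{"fingers":1,"slide":[0,0,0.018],"rot":[0,0,0]},{"fingers":1,"slide":[0,0,0.02],"rot":[0,0,0]},{"fingers":1,"slide":[0,0,0.022],"rot":[0,0,0]},{"fingers":1,"slide":[0,0,0.023],"rot":[0,0,0]},{"fingers":1,"slide":[0,0,0.024],"rot":[0,0,0]},{"fingers":1,"slide":[0,0,0.0245],"rot":[0,0,0]},{"fingers":1,"slide":[0,0,0.0245],"rot":[0,0,0]}]' 10
python3 -c "from h import *; marks('6')"
```

```text
t: 7.75
tool_pos: [0.4813, 0.1295, 0.0836]
eef_rot: [[0.001, -0.945, 0.328], [0.001, 0.328, 0.945], [-1.0, -0.001, 0.001]]
contact_force: [-0.7, -0.9, 1.6]
gripper_width: 0.004
t 7.75 car [-0.0757  0.0088] tipz 0.0726 F [-0.7 -0.9  1.6]
top yellow 129 [234.  252.7] r 0.0912 angle in carousel 94.4
top blue 24 [307.1 229.3] r 0.073 angle in carousel 342.2
top blue 169 [290. 236.] r 0.0495 angle in carousel 2.9
top blue 27 [248.5 239.4] r 0.0728 angle in carousel 72.4
top blue 21 [317.  288.4] r 0.0731 angle in carousel 252.1
top green 248 [299.3 287.9] r 0.0501 angle in carousel 231.9
scene yellow 53 [351.9 194.3] r 0.0961 angle in carousel 92.0
scene blue 23 [308.3 178.7] r 0.0535 angle in carousel 158.9
scene blue 25 [347. 203.] r 0.0767 angle in carousel 63.1
scene blue 32 [272.4 206.2] r 0.0707 angle in carousel 262.0
scene blue 46 [311.3 233.5] r 0.0808 angle in carousel 344.3
scene green 185 [285.6 200.7] r 0.0484 angle in carousel 229.1
wrist yellow 647 [434.7 369.2] r 0.0922 angle in carousel 97.2
wrist blue 94 [336.8 281.7] r 0.0895 angle in carousel 164.4
wrist blue 519 [179.7 364.9] r 0.0703 angle in carousel 237.3
```

View pics/top6.png

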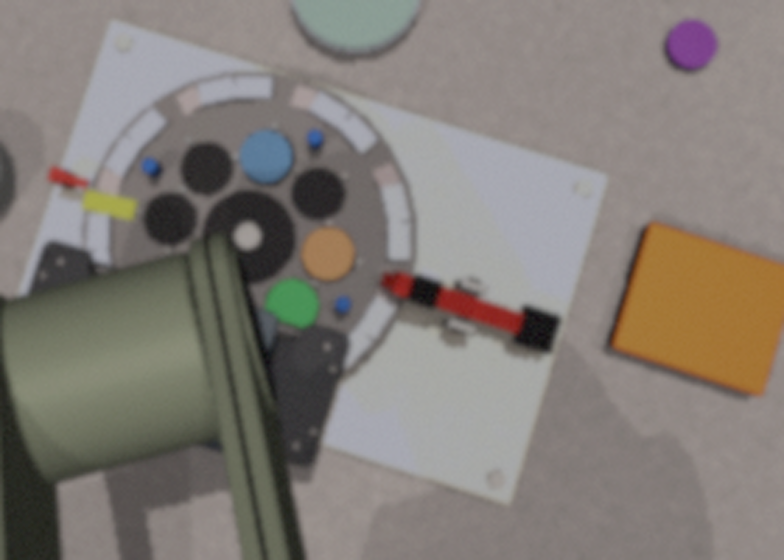

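The yellow mark reads 94.4° and the posts have turned 39.6°, so it is still 4.5–5.4° short. I push 2.5 mm more.

```bash
python3 -m inch '[{"fingers":1,"slide":[0,0,0.001],"rot":[0,0,0]},{"fingers":1,"slide":[0,0,0.002],"rot":[0,0,0]},{"fingers":1,"slide":[0,0,0.0028],"rot":[0,0,0]},{"fingers":1,"slide":[0,0,0.0028],"rot":[0,0,0]},{"fingers":1,"slide":[0,0,0.0028],"rot":[0,0,0]}]' 10
python3 -c "from h import *; marks('7')" | grep -E "car |top|t "
```

```text
t: 8.32
tool_pos: [0.4821, 0.1322, 0.0836]
eef_rot: [[0.001, -0.945, 0.328], [0.001, 0.328, 0.945], [-1.0, -0.001, 0.001]]
contact_force: [0.7, 0.3, 0.4]
gripper_width: 0.004
t 8.32 car [-0.0759  0.0117] tipz 0.0726 F [0.7 0.3 0.4]
top yellow 132 [234.6 250.7] r 0.0912 angle in carousel 92.1
top blue 164 [291.  236.2] r 0.0497 angle in carousel 0.9
top blue 22 [308.5 230.3] r 0.0731 angle in carousel 339.9
top blue 25 [249.4 237.7] r 0.0733 angle in carousel 69.8
top blue 20 [315.9 290. ] r 0.0731 angle in carousel 249.5
top green 237 [298.2 288. ] r 0.0493 angle in carousel 229.8
wrist yellow 556 [432.6 374.1] r 0.0936 angle in carousel 94.8
wrist blue 75 [336.9 282.4] r 0.0901 angle in carousel 162.5
wrist blue 539 [173.6 365.1] r 0.0706 angle in carousel 237.5
```

About 2–3° (0.04–0.05 rad) short, which suits the ramp. I back off, go up, and move over the nose.

```bash
python3 -m inch '[{"fingers":1,"slide":[0,0,-0.008],"rot":[0,0,0]},{"fingers":1,"slide":[0,0,-0.016],"rot":[0,0,0]},{"fingers":1,"slide":[-0.02,0,-0.016],"rot":[0,0,0]},{"fingers":1,"slide":[-0.05,0,-0.016],"rot":[0,0,0]},{"fingers":1,"slide":[-0.05,0,-0.02],"rot":[0,0,0]},{"fingers":1,"slide":[-0.05,-0.03,-0.06],"rot":[0,0,0]},{"fingers":1,"slide":[-0.05,-0.06,-0.1],"rot":[0,0,0]},{"fingers":1,"slide":[-0.05,-0.076,-0.116],"rot":[0,0,0]},{"fingers":1,"slide":[-0.05,-0.076,-0.116],"rot":[0,0,0]},{"fingers":1,"slide":[-0.05,-0.076,-0.116],"rot":[0,0,0]},{"fingers":1,"slide":[-0.05,-0.076,-0.116],"rot":[0,0,0]},{"fingers":1,"slide":[-0.05,-0.076,-0.116],"rot":[0,0,0]}]' 10
python3 -c "from h import *; marks('8');goto(0,-.104,.1)"
```

```text
t: 9.47
tool_pos: [0.5148, -0.0017, 0.1332]
eef_rot: [[-0.0, -0.945, 0.328], [0.001, 0.328, 0.945], [-1.0, 0.0, 0.001]]
contact_force: [-1.0, 0.1, 0.3]
gripper_width: 0.001
t 9.47 car [-0.0012 -0.1042] tipz 0.1222 F [-1.   0.1  0.3]
top yellow 129 [234.4 250.7] r 0.0916 angle in carousel 92.1
top blue 135 [290.7 234.9] r 0.0516 angle in carousel 2.1
top blue 22 [308.5 230.3] r 0.0731 angle in carousel 339.9
top blue 25 [249.4 237.7] r 0.0733 angle in carousel 69.8
top blue 25 [256.3 297.2] r 0.0728 angle in carousel 159.9
top green 15 [293.5 294.2] r 0.0555 angle in carousel 216.5
scene yellow 54 [353.1 195.5] r 0.0971 angle in carousel 89.8
scene blue 24 [309.5 176.5] r 0.0593 angle in carousel 156.7
scene blue 37 [272.5 204.4] r 0.07 angle in carousel 258.3
scene blue 26 [347.2 204.1] r 0.0772 angle in carousel 61.1
scene blue 48 [309.7 234. ] r 0.0817 angle in carousel 342.1
scene green 163 [285.7 200. ] r 0.0488 angle in carousel 227.2
wrist yellow 666 [571.5 244.4] r 0.09 angle in carousel 93.5
wrist blue 639 [514.5 155.3] r 0.0728 angle in carousel 164.6
wrist blue 347 [361.7 223.2] r 0.0749 angle in carousel 247.3
wrist blue 334 [542.8 286. ] r 0.0543 angle in carousel 75.2
wrist blue 143 [420.9 356.7] r 0.0719 angle in carousel 341.3
wrist green 1836 [404.5 205.6] r 0.0507 angle in carousel 225.7
t 9.6167 pos [ 0.5152 -0.0014  0.1335] F [-0.1 -0.2 -0.1] w 0.003 slide [ 0.0225 -0.0009 -0.0003]
rot(30deg units) [0.     0.0021 0.0008]
```

View pics/wrist8.png

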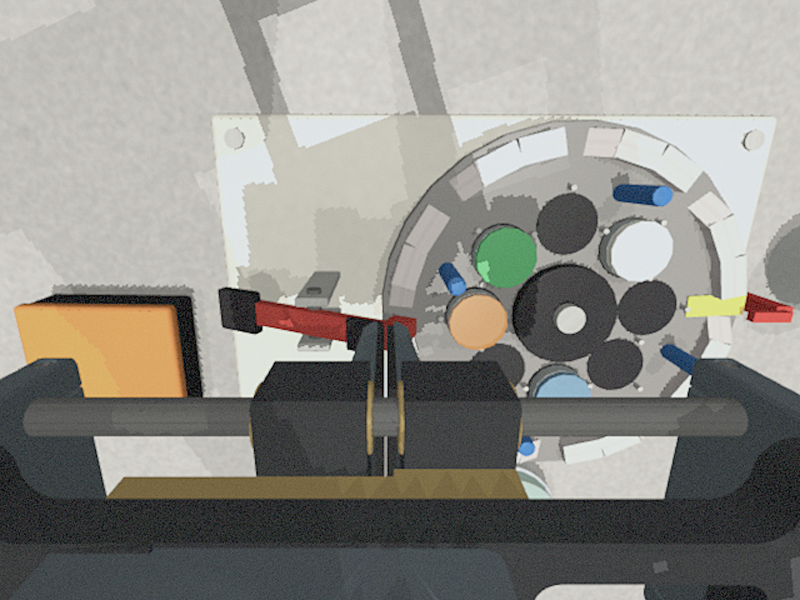

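View pics/scene8.png

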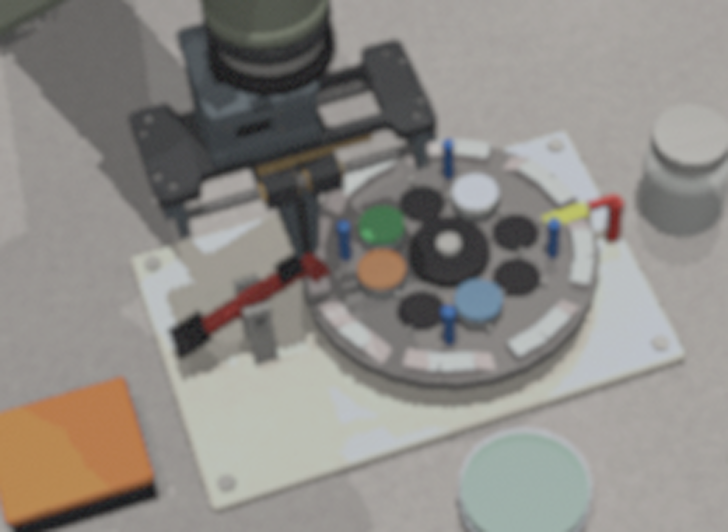

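The finger is over the nose pad, in the wrist view at (370,335), and the wheel has not shifted since I let go of the post. I press the nose down slowly.

```bash
python3 -m inch '[{"fingers":1,"slide":[0.01,-0.001,-0.001],"rot":[0,0,0]},{"fingers":1,"slide":[0.018,-0.001,-0.001],"rot":[0,0,0]},{"fingers":1,"slide":[0.023,-0.001,-0.001],"rot":[0,0,0]},{"fingers":1,"slide":[0.026,-0.001,-0.001],"rot":[0,0,0]},{"fingers":1,"slide":[0.029,-0.001,-0.001],"rot":[0,0,0]},{"fingers":1,"slide":[0.032,-0.001,-0.001],"rot":[0,0,0]},{"fingers":1,"slide":[0.034,-0.001,-0.001],"rot":[0,0,0]},{"fingers":1,"slide":[0.036,-0.001,-0.001],"rot":[0,0,0]},{"fingers":1,"slide":[0.038,-0.001,-0.001],"rot":[0,0,0]},{"fingers":1,"slide":[0.04,-0.001,-0.001],"rot":[0,0,0]},{"fingers":1,"slide":[0.0415,-0.001,-0.001],"rot":[0,0,0]},{"fingers":1,"slide":[0.0415,-0.001,-0.001],"rot":[0,0,0]}]' 10
python3 -c "from h import *; marks('9');goto(0,-.105,.08)" | grep -vE "scene|wrist"
```

```text
t: 10.62
tool_pos: [0.5156, -0.0029, 0.0916]
eef_rot: [[-0.0, -0.945, 0.327], [0.0, 0.327, 0.945], [-1.0, 0.0, 0.0]]
contact_force: [-0.1, -0.2, 0.4]
gripper_width: 0.006
t 10.62 car [-1.00e-04 -1.05e-01] tipz 0.0806 F [-0.1 -0.2  0.4]
top yellow 129 [234.4 250.7] r 0.0916 angle in carousel 92.1
top blue 160 [290.9 235.7] r 0.0504 angle in carousel 1.3
top blue 22 [308.5 230.3] r 0.0731 angle in carousel 339.9
top blue 26 [249.5 237.8] r 0.073 angle in carousel 69.8
top blue 25 [256.5 297.3] r 0.0727 angle in carousel 160.1
top green 31 [294.9 294.4] r 0.0566 angle in carousel 218.9
t 10.7667 pos [ 0.5153 -0.0029  0.0916] F [ 0.  -0.3 -0.1] w 0.008 slide [ 0.0006 -0.0004  0.0002]
rot(30deg units) [ 0.0004  0.0004 -0.0015]
```

```bash
python3 -m inch '[{"fingers":1,"slide":[0.001,0,0],"rot":[0,0,0]},{"fingers":1,"slide":[0.002,0,0],"rot":[0,0,0]},{"fingers":1,"slide":[0.003,0,0],"rot":[0,0,0]},{"fingers":1,"slide":[0.003,0,0],"rot":[0,0,0]},{"fingers":1,"slide":[0.003,0,0],"rot":[0,0,0]}]' 10
python3 -c "from h import *; marks('10')" | grep -vE "scene|wrist"
```

```text
t: 11.18
tool_pos: [0.5155, -0.0028, 0.0909]
eef_rot: [[0.001, -0.945, 0.327], [0.001, 0.327, 0.945], [-1.0, -0.001, 0.001]]
contact_force: [-4.7, 0.6, 15.6]
gripper_width: 0.004
t 11.18 car [-0.0002 -0.105 ] tipz 0.0799 F [-4.7  0.6 15.6]
top yellow 128 [234.3 250.4] r 0.0918 angle in carousel 91.8
top blue 158 [291.  235.6] r 0.0506 angle in carousel 1.2
top blue 22 [308.7 230.4] r 0.0732 angle in carousel 339.7
top blue 26 [249.7 237.7] r 0.073 angle in carousel 69.6
top blue 25 [256.2 297.2] r 0.0728 angle in carousel 159.7
top green 33 [294.8 294.4] r 0.0566 angle in carousel 218.6
```

View pics/scene10.png

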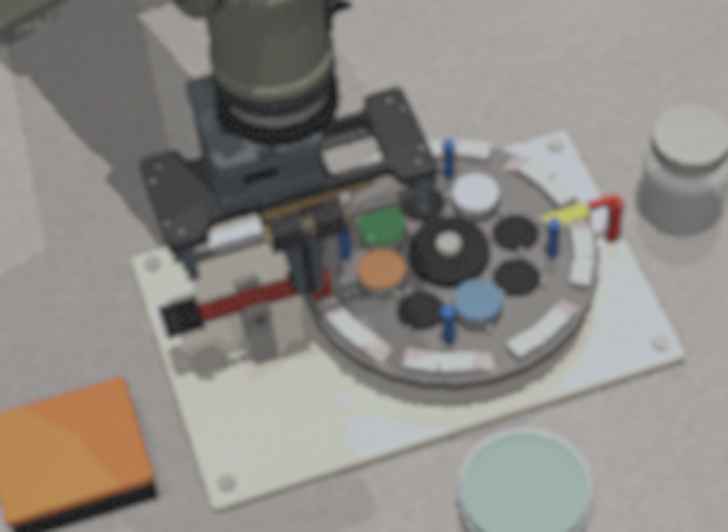

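View pics/wrist10.png

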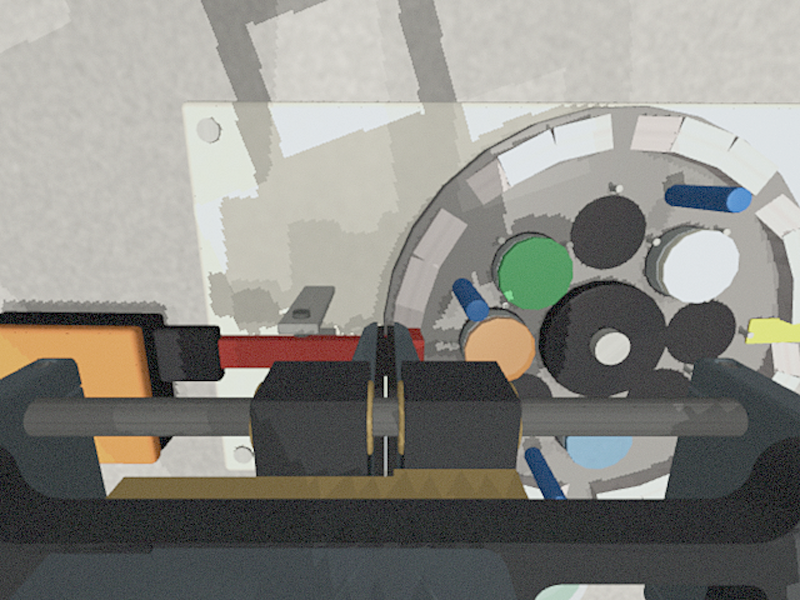

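```bash
python3 - <<'E'
from h import *
for n,tag,b in(("top","0",(375,285,405,315)),("top","10",(375,285,405,315)),("scene","0",(200,220,230,245)),("scene","10",(200,220,230,245))):
    p=np.load(f"pics/{n}{tag}.npz")["p"]; hsv=cv2.cvtColor(p,cv2.COLOR_RGB2HSV); m=cv2.inRange(hsv,(0,0,0),(179,255,32))
    x0,y0,x1,y1=b; mm=np.zeros_like(m); mm[y0:y1,x0:x1]=m[y0:y1,x0:x1]
    k,l,st,ce=cv2.connectedComponentsWithStats(mm); i=1+np.argmax(st[1:,4]); print(n,tag,st[i],ce[i].round(2))
a=np.array([.4866,-.088])
for z in(.078,.074,.070): print(z,"scene",proj("scene",[*a,z]).round(2),"top",proj("top",[*a,z]).round(2))
where()
E
```

```text
top 0 [381 291  17  15 173] [389.18 297.94]
top 10 [375 285  22  30 234] [389.4  304.13]
scene 0 [209 228  13  11  95] [214.69 233.27]
scene 10 [209 228  13  11 106] [214.9  232.95]
0.078 scene [212.56 232.63] top [390.09 297.9 ]
0.074 scene [212.87 233.82] top [389.81 297.87]
0.07 scene [213.17 235.01] top [389.53 297.85]
t 11.33 car [-0.0002 -0.105 ] tipz 0.0799 F [-3.3  1.1 15.9]
```

The tail is back at its rest height within about 1 mm, but the wheel has turned only 42°, so the pawl may not be quite home. I press somewhat harder.

```bash
python3 -m inch '[{"fingers":1,"slide":[0.003,0,0],"rot":[0,0,0]},{"fingers":1,"slide":[0.0035,0,0],"rot":[0,0,0]},{"fingers":1,"slide":[0.004,0,0],"rot":[0,0,0]},{"fingers":1,"slide":[0.004,0,0],"rot":[0,0,0]},{"fingers":1,"slide":[0.004,0,0],"rot":[0,0,0]}]' 10
python3 -c "from h import *; marks('11')" | grep -vE "scene|wrist"
```

```text
t: 11.75
tool_pos: [0.5156, -0.0027, 0.0906]
eef_rot: [[0.003, -0.945, 0.327], [0.001, 0.327, 0.945], [-1.0, -0.002, 0.001]]
contact_force: [-7.8, 1.5, 27.6]
gripper_width: 0.004
t 11.75 car [-1.000e-04 -1.049e-01] tipz 0.0796 F [-7.8  1.5 27.6]
top yellow 125 [234.4 250.4] r 0.0917 angle in carousel 91.8
top blue 154 [291.1 235.9] r 0.0502 angle in carousel 0.9
top blue 22 [308.7 230.4] r 0.0732 angle in carousel 339.7
top blue 28 [249.6 237.7] r 0.073 angle in carousel 69.6
top blue 24 [256.1 297.2] r 0.0729 angle in carousel 159.6
top green 30 [295.1 294.6] r 0.0571 angle in carousel 219.1
```

Pressing with 28 N does not move it further (tip z = 79.6 mm, hard contact), so the pawl looks bottomed. I lift off and measure the mark against the pointer with the sharper wrist camera.

```bash
python3 -m inch '[{"fingers":1,"slide":[-0.01,0,0],"rot":[0,0,0]},{"fingers":1,"slide":[-0.03,0,0],"rot":[0,0,0]},{"fingers":1,"slide":[-0.05,0,0],"rot":[0,0,0]},{"fingers":1,"slide":[-0.05,0.03,0],"rot":[0,0,0]},{"fingers":1,"slide":[-0.05,0.06,0.03],"rot":[0,0,0]},{"fingers":1,"slide":[-0.05,0.076,0.06],"rot":[0,0,0]},{"fingers":1,"slide":[-0.05,0.085,0.09],"rot":[0,0,0]},{"fingers":1,"slide":[-0.05,0.085,0.095],"rot":[0,0,0]},{"fingers":1,"slide":[-0.05,0.085,0.095],"rot":[0,0,0]},{"fingers":1,"slide":[-0.05,0.085,0.095],"rot":[0,0,0]},{"fingers":1,"slide":[-0.05,0.085,0.095],"rot":[0,0,0]},{"fingers":1,"slide":[-0.05,0.085,0.095],"rot":[0,0,0]}]' 10
python3 -c "from h import *; marks('12')" | grep -vE "scene"
```

```text
t: 12.9
tool_pos: [0.4662, 0.1136, 0.1404]
eef_rot: [[0.002, -0.945, 0.328], [0.0, 0.328, 0.945], [-1.0, -0.002, 0.001]]
contact_force: [-0.2, 0.2, 1.6]
gripper_width: 0.006
t 12.9 car [-0.0849 -0.0111] tipz 0.1294 F [-0.2  0.2  1.6]
top yellow 126 [234.4 250.3] r 0.0917 angle in carousel 91.7
top blue 161 [291.4 235.9] r 0.0503 angle in carousel 0.3
top blue 23 [308.8 230.4] r 0.0732 angle in carousel 339.5
top blue 27 [249.6 237.6] r 0.0733 angle in carousel 69.6
top blue 20 [315.7 290.1] r 0.073 angle in carousel 249.2
top green 214 [299.5 289. ] r 0.0519 angle in carousel 230.9
wrist blue 350 [361.1 274.2] r 0.0797 angle in carousel 160.9
```

View pics/wrist12.png

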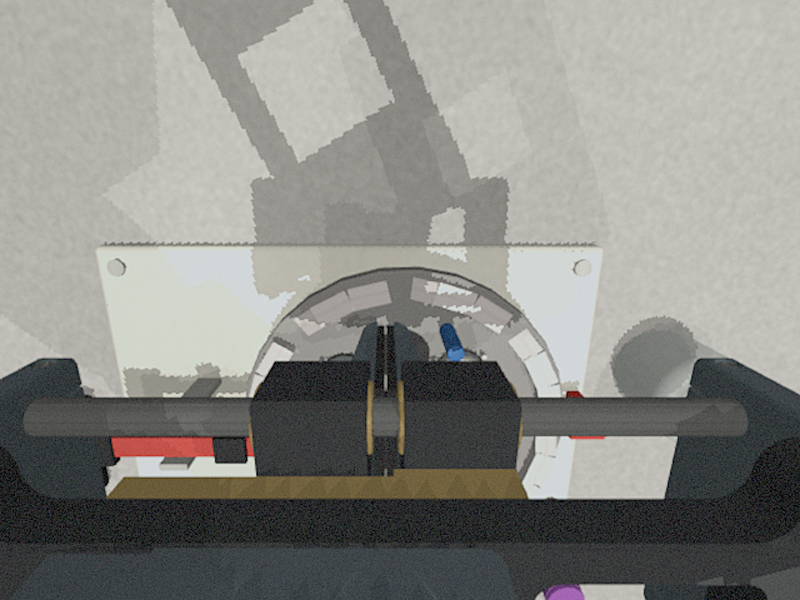

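View pics/top12.png

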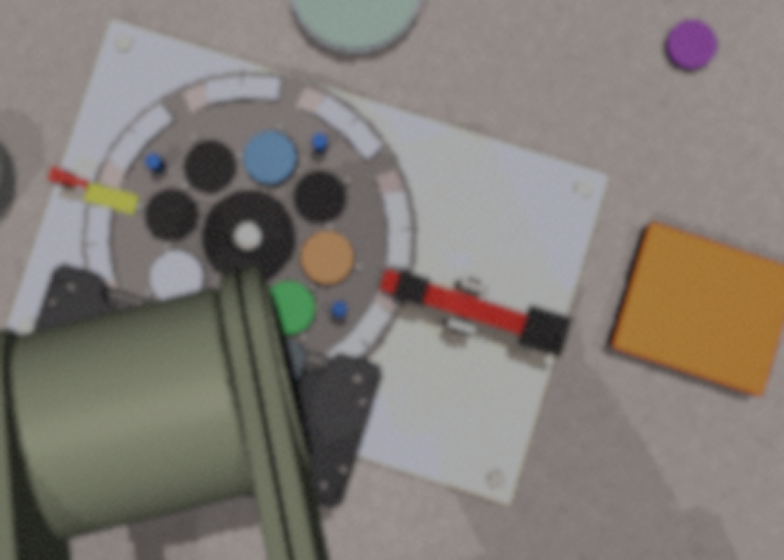

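View pics/scene12.png

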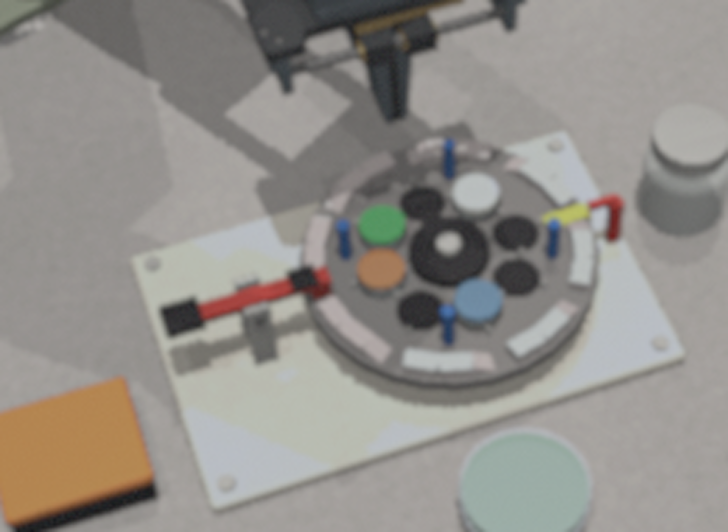

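```bash
python3 - <<'E'
from h import *
for n,boxes in(("top",{"tail":(375,285,405,315),"nose":(333,274,350,292)}),("scene",{"tail":(200,220,230,245),"nose":(250,212,264,226)})):
  for tag in("0","12"):
    p=np.load(f"pics/{n}{tag}.npz")["p"].astype(np.float32); 
    for k,(x0,y0,x1,y1) in boxes.items():
        w_=np.clip(60-p[y0:y1,x0:x1].max(2),0,None); ys,xs=np.mgrid[y0:y1,x0:x1]
        print(n,tag,k,"c",(w_*xs).sum()/w_.sum(),(w_*ys).sum()/w_.sum(),"sum",w_.sum())
E
python3 - <<'E'
import cv2,numpy as np
a=[]
for t in("0","12"):
    p=np.load(f"pics/top{t}.npz")["p"][255:315,315:410,::-1]; a.append(cv2.resize(p,None,fx=6,fy=6,interpolation=cv2.INTER_CUBIC))
b=[]
for t in("0","12"):
    p=np.load(f"pics/scene{t}.npz")["p"][190:245,200:295,::-1]; b.append(cv2.resize(p,None,fx=4,fy=4,interpolation=cv2.INTER_CUBIC))
im=np.vstack([cv2.resize(np.hstack(a),(780,246)),cv2.resize(np.hstack(b),(780,226))])
im=(255*(im/255.)**.6).astype(np.uint8)
cv2.imwrite("pics/cmp12.png",im)
E
```

```text
top 0 tail c 389.1694668606959 297.9596507474534 sum 7559.0
top 0 nose c 341.1949229374433 282.8114233907525 sum 3309.0
top 12 tail c 388.97240506329115 298.176582278481 sum 7900.0
top 12 nose c 341.05264616237184 282.93239124411195 sum 3609.0
scene 0 tail c 214.60767764769943 233.29240402940377 sum 3673.0
scene 0 nose c 257.956951716114 219.6719022687609 sum 1719.0
scene 12 tail c 214.66286307053943 233.02126556016597 sum 3856.0
scene 12 nose c 258.0038738240177 219.63807415605976 sum 1807.0
```

View pics/cmp12.png

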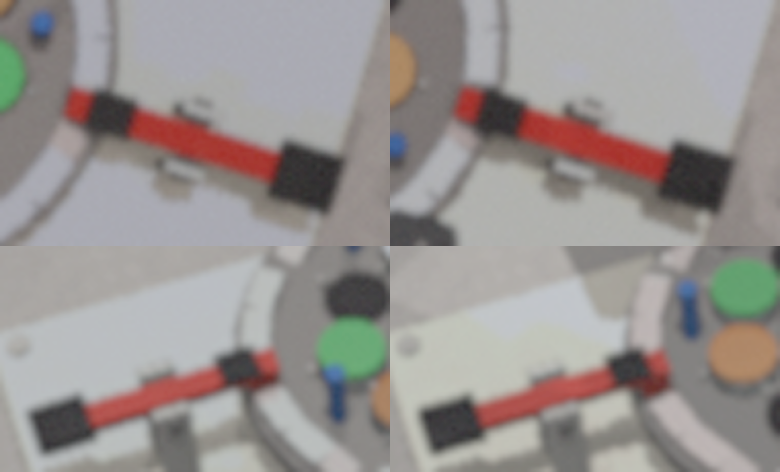

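The pawl's tail and nose centroids match the start picture within 0.3 px, so it is seated. The mark reads 91.7° (top) and about 90° (scene), and the posts turned 42.3°. As a check, I give post_a a gentle backward nudge: a seated pawl must block it, and taking up the play puts the mark nearer the pointer.

```bash
python3 -m inch '[{"fingers":1,"slide":[0.02,-0.004,0],"rot":[0,0,0]},{"fingers":1,"slide":[0.04,-0.007,0],"rot":[0,0,0]},{"fingers":1,"slide":[0.055,-0.007,0],"rot":[0,0,0]},{"fingers":1,"slide":[0.057,-0.007,0.004],"rot":[0,0,0]},{"fingers":1,"slide":[0.057,-0.007,0.009],"rot":[0,0,0]},{"fingers":1,"slide":[0.057,-0.007,0.014],"rot":[0,0,0]},{"fingers":1,"slide":[0.057,-0.007,0.019],"rot":[0,0,0]},{"fingers":1,"slide":[0.057,-0.007,0.021],"rot":[0,0,0]},{"fingers":1,"slide":[0.057,-0.007,0.0215],"rot":[0,0,0]},{"fingers":1,"slide":[0.057,-0.007,0.0215],"rot":[0,0,0]},{"fingers":1,"slide":[0.057,-0.007,0.0215],"rot":[0,0,0]}]' 10
python3 -c "from h import *; marks('13')" | grep -vE "scene b|wrist"
```

```text
t: 13.97
tool_pos: [0.48, 0.132, 0.0838]
eef_rot: [[0.003, -0.945, 0.328], [0.0, 0.328, 0.945], [-1.0, -0.002, 0.001]]
contact_force: [1.1, -0.1, 0.6]
gripper_width: 0.004
t 13.97 car [-0.0778  0.0108] tipz 0.0728 F [ 1.1 -0.1  0.6]
top yellow 129 [234.7 250.4] r 0.0912 angle in carousel 91.7
top blue 161 [291.7 235.9] r 0.0505 angle in carousel 359.7
top blue 24 [308.8 230.5] r 0.0731 angle in carousel 339.4
top blue 26 [249.8 237.7] r 0.0729 angle in carousel 69.5
top blue 20 [315.7 290.1] r 0.073 angle in carousel 249.2
top green 250 [297.9 288.7] r 0.0501 angle in carousel 228.6
scene yellow 57 [353.3 195.8] r 0.0971 angle in carousel 89.3
scene green 181 [286.  199.8] r 0.0486 angle in carousel 226.3
```

```bash
python3 -m inch '[{"fingers":1,"slide":[0,0,0.001],"rot":[0,0,0]},{"fingers":1,"slide":[0,0,0.0015],"rot":[0,0,0]},{"fingers":1,"slide":[0,0,0.002],"rot":[0,0,0]},{"fingers":1,"slide":[0,0,0.0023],"rot":[0,0,0]},{"fingers":1,"slide":[0,0,0.0025],"rot":[0,0,0]},{"fingers":1,"slide":[0,0,0.0025],"rot":[0,0,0]},{"fingers":1,"slide":[0,0,0.0025],"rot":[0,0,0]}]' 10
python3 -c "from h import *; marks('14')" | grep -vE "scene b|wrist"
```

```text
t: 14.7
tool_pos: [0.4809, 0.1341, 0.0836]
eef_rot: [[0.002, -0.945, 0.328], [0.0, 0.328, 0.945], [-1.0, -0.002, 0.001]]
contact_force: [0.1, -1.0, -1.0]
gripper_width: 0.002
t 14.7 car [-0.0777  0.0131] tipz 0.0726 F [ 0.1 -1.  -1. ]
top yellow 131 [234.6 249.9] r 0.0916 angle in carousel 91.1
top blue 166 [291.7 236.1] r 0.0501 angle in carousel 359.7
top blue 23 [309.2 230.6] r 0.0734 angle in carousel 338.9
top blue 26 [250.1 237.3] r 0.0728 angle in carousel 68.9
top blue 20 [315.5 290.5] r 0.0732 angle in carousel 248.6
top green 248 [297.5 288.7] r 0.0497 angle in carousel 227.8
scene yellow 55 [353.4 196.2] r 0.0968 angle in carousel 88.6
scene green 186 [286.2 199.6] r 0.0484 angle in carousel 225.6
```

```bash
python3 -m inch '[{"fingers":1,"slide":[0,0,0.0005],"rot":[0,0,0]},{"fingers":1,"slide":[0,0,0.001],"rot":[0,0,0]},{"fingers":1,"slide":[0,0,0.0012],"rot":[0,0,0]},{"fingers":1,"slide":[0,0,0.0012],"rot":[0,0,0]},{"fingers":1,"slide":[0,0,0.0012],"rot":[0,0,0]}]' 10
python3 -c "from h import *; marks('15')" | grep -vE "scene b|wrist"
```

```text
t: 15.27
tool_pos: [0.4812, 0.1354, 0.0836]
eef_rot: [[0.002, -0.945, 0.328], [0.0, 0.328, 0.945], [-1.0, -0.002, 0.001]]
contact_force: [0.3, -0.5, 0.5]
gripper_width: 0.006
t 15.27 car [-0.0777  0.0143] tipz 0.0726 F [ 0.3 -0.5  0.5]
top yellow 132 [234.9 248.9] r 0.0916 angle in carousel 90.1
top blue 168 [292.2 236.3] r 0.0501 angle in carousel 358.6
top blue 24 [309.8 231.5] r 0.0729 angle in carousel 337.5
top blue 28 [250.5 236.5] r 0.0732 angle in carousel 67.6
top blue 20 [314.9 291. ] r 0.0729 angle in carousel 247.7
top green 243 [297.1 288.8] r 0.0494 angle in carousel 227.1
scene yellow 55 [353.6 196.9] r 0.0967 angle in carousel 87.6
scene green 184 [286.4 199.1] r 0.0486 angle in carousel 224.2
```

The wheel moved freely by 1.9° more, to 44.2° total with the mark at 90.1°, and nothing blocked it. So the pawl was resting just short of fully home. I return to the nose and press again.

```bash
python3 -m inch '[{"fingers":1,"slide":[0,0,-0.008],"rot":[0,0,0]},{"fingers":1,"slide":[0,0,-0.016],"rot":[0,0,0]},{"fingers":1,"slide":[-0.02,0,-0.016],"rot":[0,0,0]},{"fingers":1,"slide":[-0.04,0,-0.018],"rot":[0,0,0]},{"fingers":1,"slide":[-0.04,0,-0.022],"rot":[0,0,0]},{"fingers":1,"slide":[-0.04,-0.03,-0.06],"rot":[0,0,0]},{"fingers":1,"slide":[-0.04,-0.06,-0.1],"rot":[0,0,0]},{"fingers":1,"slide":[-0.04,-0.078,-0.121],"rot":[0,0,0]},{"fingers":1,"slide":[-0.04,-0.078,-0.121],"rot":[0,0,0]},{"fingers":1,"slide":[-0.04,-0.078,-0.121],"rot":[0,0,0]},{"fingers":1,"slide":[-0.04,-0.078,-0.121],"rot":[0,0,0]},{"fingers":1,"slide":[-0.04,-0.078,-0.121],"rot":[0,0,0]}]' 10
python3 -c "from h import *; goto(0,-.107,.081);marks('16')"|grep -vE "scene|wrist"
```

```text
t: 16.42
tool_pos: [0.5141, -0.0038, 0.1232]
eef_rot: [[0.001, -0.945, 0.328], [0.001, 0.328, 0.945], [-1.0, -0.001, 0.001]]
contact_force: [-0.8, 0.2, -0.1]
gripper_width: 0.005
t 16.4167 pos [ 0.5141 -0.0038  0.1232] F [-0.8  0.2 -0.1] w 0.005 slide [ 0.0312 -0.0012 -0.0006]
rot(30deg units) [-0.0016  0.0021  0.0014]
t 16.42 car [-0.0012 -0.1065] tipz 0.1122 F [-0.8  0.2 -0.1]
top yellow 129 [234.8 248.9] r 0.0918 angle in carousel 90.1
top blue 142 [291.8 236. ] r 0.0503 angle in carousel 359.4
top blue 22 [309.7 231.4] r 0.0729 angle in carousel 337.7
top blue 26 [250.4 236.4] r 0.0734 angle in carousel 67.6
top blue 26 [255.2 296.3] r 0.0728 angle in carousel 157.9
top green 34 [294.5 295.4] r 0.058 angle in carousel 217.7
```

```bash
python3 -m inch '[{"fingers":1,"slide":[0.012,-0.001,0],"rot":[0,0,0]},{"fingers":1,"slide":[0.022,-0.001,0],"rot":[0,0,0]},{"fingers":1,"slide":[0.027,-0.001,0],"rot":[0,0,0]},{"fingers":1,"slide":[0.03,-0.001,0],"rot":[0,0,0]},{"fingers":1,"slide":[0.031,-0.001,0],"rot":[0,0,0]},{"fingers":1,"slide":[0.032,-0.001,0],"rot":[0,0,0]},{"fingers":1,"slide":[0.033,-0.001,0],"rot":[0,0,0]},{"fingers":1,"slide":[0.0335,-0.001,0],"rot":[0,0,0]},{"fingers":1,"slide":[0.0335,-0.001,0],"rot":[0,0,0]},{"fingers":1,"slide":[0.0335,-0.001,0],"rot":[0,0,0]}]' 10
python3 -c "from h import *; marks('17')"|grep -vE "scene|wrist"
```

```text
t: 17.4
tool_pos: [0.5158, -0.0037, 0.0911]
eef_rot: [[0.003, -0.945, 0.327], [0.001, 0.327, 0.945], [-1.0, -0.003, 0.002]]
contact_force: [-2.0, 0.4, 5.3]
gripper_width: 0.007
t 17.4 car [ 0.0004 -0.1058] tipz 0.0801 F [-2.   0.4  5.3]
top yellow 130 [234.8 248.9] r 0.0918 angle in carousel 90.1
top blue 166 [291.8 236. ] r 0.0503 angle in carousel 359.5
top blue 23 [309.8 231.3] r 0.0731 angle in carousel 337.7
top blue 26 [250.4 236.4] r 0.0734 angle in carousel 67.6
top blue 26 [255.2 296.3] r 0.0728 angle in carousel 157.9
top green 51 [295.  294.8] r 0.0574 angle in carousel 218.7
```

```bash
python3 -m inch '[{"fingers":1,"slide":[0.001,0,0],"rot":[0,0,0]},{"fingers":1,"slide":[0.002,0,0],"rot":[0,0,0]},{"fingers":1,"slide":[0.002,0,0],"rot":[0,0,0]},{"fingers":1,"slide":[0.002,0,0],"rot":[0,0,0]}]' 10
python3 -c "from h import *; where()"
python3 -m inch '[{"fingers":1,"slide":[-0.01,0,0],"rot":[0,0,0]},{"fingers":1,"slide":[-0.03,0,0],"rot":[0,0,0]},{"fingers":1,"slide":[-0.06,0,0],"rot":[0,0,0]},{"fingers":1,"slide":[-0.1,0,0],"rot":[0,0,0]},{"fingers":1,"slide":[-0.12,0.03,0],"rot":[0,0,0]},{"fingers":1,"slide":[-0.12,0.06,0],"rot":[0,0,0]},{"fingers":1,"slide":[-0.12,0.09,0],"rot":[0,0,0]},{"fingers":1,"slide":[-0.12,0.12,0],"rot":[0,0,0]},{"fingers":1,"slide":[-0.12,0.12,0],"rot":[0,0,0]},{"fingers":1,"slide":[-0.12,0.12,0],"rot":[0,0,0]},{"fingers":1,"slide":[-0.12,0.12,0],"rot":[0,0,0]}]' 10
python3 - <<'E'
from h import *
marks('18')
for n,boxes in(("top",{"tail":(375,285,405,315),"nose":(333,274,350,292)}),("scene",{"tail":(200,220,230,245),"nose":(250,212,264,226)})):
  for tag in("0","18"):
    p=np.load(f"pics/{n}{tag}.npz")["p"].astype(np.float32); 
    for k,(x0,y0,x1,y1) in boxes.items():
        w_=np.clip(60-p[y0:y1,x0:x1].max(2),0,None); ys,xs=np.mgrid[y0:y1,x0:x1]
        print(n,tag,k,"c",((w_*xs).sum()/w_.sum()).round(2),((w_*ys).sum()/w_.sum()).round(2))
E
```

```text
t: 17.88
tool_pos: [0.5159, -0.0037, 0.091]
eef_rot: [[0.004, -0.945, 0.327], [0.001, 0.327, 0.945], [-1.0, -0.003, 0.002]]
contact_force: [-3.5, 0.8, 11.4]
gripper_width: 0.007
t 17.88 car [ 0.0004 -0.1057] tipz 0.08 F [-3.5  0.8 11.4]
t: 18.8
tool_pos: [0.4029, 0.0354, 0.2111]
eef_rot: [[0.006, -0.945, 0.327], [0.001, 0.327, 0.945], [-1.0, -0.006, 0.003]]
contact_force: [0.4, 0.3, -0.9]
gripper_width: 0.002
t 18.8 car [-0.119  -0.1057] tipz 0.2001 F [ 0.4  0.3 -0.9]
top yellow 130 [234.8 248.9] r 0.0918 angle in carousel 90.1
top blue 179 [292.3 236.3] r 0.0502 angle in carousel 358.4
top blue 23 [309.8 231.4] r 0.073 angle in carousel 337.6
top blue 27 [250.5 236.4] r 0.0733 angle in carousel 67.5
top blue 20 [314.9 291. ] r 0.0729 angle in carousel 247.7
top blue 25 [255.1 296.3] r 0.0728 angle in carousel 157.8
top green 289 [296.9 290. ] r 0.0511 angle in carousel 225.6
scene yellow 54 [353.8 196.9] r 0.0971 angle in carousel 87.5
scene blue 25 [311.2 176.1] r 0.0606 angle in carousel 153.6
scene blue 29 [272.4 203.9] r 0.0699 angle in carousel 257.4
scene blue 26 [347.2 205.1] r 0.0776 angle in carousel 59.3
scene blue 44 [308.2 233.7] r 0.0809 angle in carousel 340.1
scene green 177 [286.5 199.4] r 0.0481 angle in carousel 225.0
wrist blue 254 [449.7 278.4] r 0.0788 angle in carousel 162.4
wrist blue 271 [477.1 363.7] r 0.0635 angle in carousel 75.7
top 0 tail c 389.17 297.96
top 0 nose c 341.19 282.81
top 18 tail c 389.03 298.14
top 18 nose c 341.23 283.0
scene 0 tail c 214.61 233.29
scene 0 nose c 257.96 219.67
scene 18 tail c 214.62 233.08
scene 18 nose c 258.02 219.73
```

View pics/top18.png

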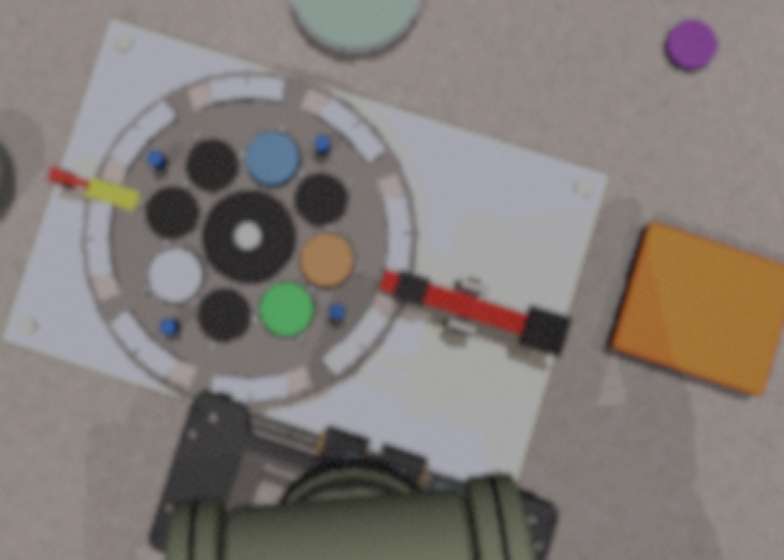

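View pics/wrist18.png

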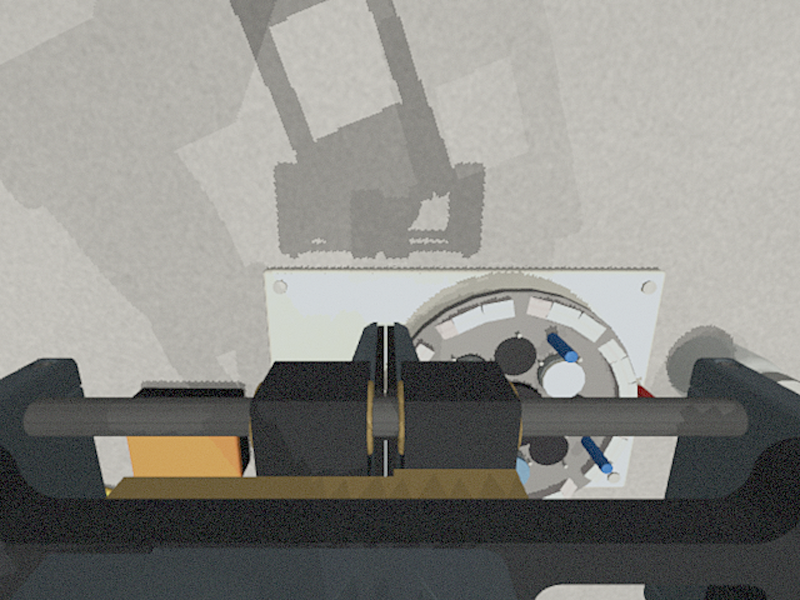

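View pics/scene18.png

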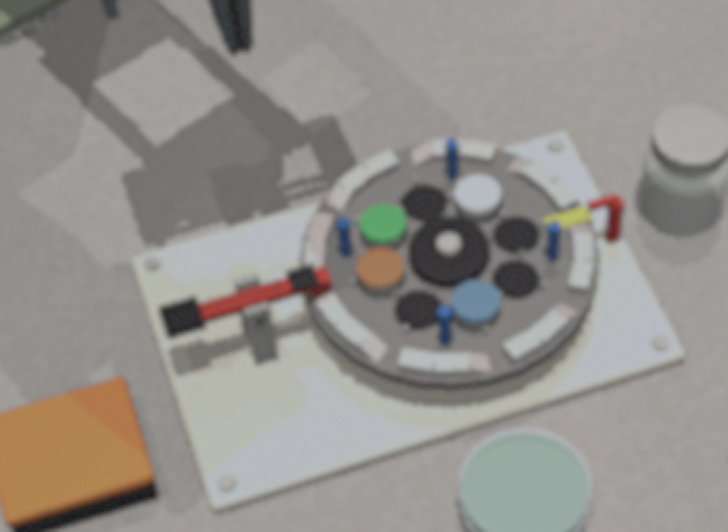

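The mark is now in line with the red pointer, the pawl is down at its starting height, the dishes are in their wells, and the robot is clear. I'm handing it in.

```bash
python3 -c "
from rig import *
print(job_done(), observe()['t'])"
```

```text
the job is handed in; nothing more can be done
the job is handed in; nothing more can be done
```

The job is done and handed in at about 19 s. I pressed the tail down (about 0.41 rad of pawl lift), pushed post_a to turn the wheel back one notch, and pressed the nose down until it met a hard stop.

**Last checks**
- **Wheel:** the posts turned 44.2° of the 45°. The mark is at 90.1° from the top camera, where the pointer is at 90°. The scene camera gave 87.5°, but its blobs include the sides of the objects, so I trust it less.
- **Pawl:** the fingertip stopped at z = 80 mm with 11 N on it, which is the seated height. The tail and nose are within 0.3 px of their starting picture.
- **Dishes and bystanders:** the dishes are in their wells. By eye, the jar, petri dishes and slide box have not moved.

**One disagreement:** after the first nose press the pawl was already at its stop, even with 28 N, but the wheel stood about 2° short. A nudge on post_a turned it back 1.9° without resistance, which is more than the 0.02 rad (1.1°) of play stated. I pressed the nose again after that. I did not test whether the seated pawl now blocks the wheel from turning back.

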